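Check a robot's lift screw with a thread comb leaf

TASK

Take the thread comb leaf whose teeth match the thread of the lift screw and lay it flat on the wooden ledge beside the screw, teeth towards the screw but still clear of it. Then slide it along the ledge into the screw, feeling for the grooves, until the teeth are fully home, and hold it there with a steady push of about 8 N for one second to check that it sits flat; work gently and never force it. Let go and leave it seated; do not disturb the other leaf, the lift unit or the things around.

Things in the scene. Friction and masses are not known exactly. Their poses are not given: they have to be found in the camera images.
- leaf_match_grip (a point): Grip point of the leaf that fits the screw: a flat aluminium plate 48 (x) x 62 (y) x 6 mm with teeth on its +x edge and an upright post 16 x 16 mm to hold it by, its top 42 mm above the plate's underside. The point is on the post's axis, 28 mm above the underside, 32 mm behind the toothed edge. x points to the teeth, z up. 60 to 130 g. Starts flat on the mat.
- leaf_match_teeth (a point): Middle of the row of tooth tips of that leaf: 37.5 mm ahead (+x) of its grip point, 3 mm above its underside. 6 coarse, nearly square teeth at 10 mm pitch, 5.5 mm long, 3.2 mm wide at the tips and 4.7 mm at the roots. Same axes.
- leaf_fine_grip (a point): Grip point of the other leaf, equal but for 10 small teeth at 6 mm pitch. It does not fit the screw and stays where it lies on the mat.
- ledge (a point): Point at the height of the ledge's top, 49 mm above the mat, on the fixed lift unit (plywood base 170 x 260 x 12 mm, this point above its centre). x points level to the screw, y along the screw, z up. The flat wooden ledge spans x -75 to +25, y -75 to +75 mm. A leaf flat on it, square to the screw, has its grip point at z +28 mm, at x -3 when fully home, about -8.5 with tips on thread crests.
- screw_mid (a point): Point on the screw's axis midway between its two white bearing blocks, 45 mm ahead (+x) of and 3 mm above the ledge point; same axes, screw along y. Steel, outer diameter 32, root 21, pitch 10 mm, crests 4.4, grooves 5.6 wide at the mouth, does not move. Blocks: inner faces y -85 and +85, x -25 to +25, tops at z +26. The grooves' place along y varies and is not measured.
Not all that is in view belongs to the job. Leave any orange look-alike of the part that bears leaf_match_grip alone.

How it is judged:
On the way, in this order (a step that is already met when the one before it is completed fails the run):
1. the matching leaf lies flat on the ledge, its teeth towards the screw and clear of it (z of leaf_match_grip in the frame of ledge between 0.026 and 0.03 m and x of leaf_match_grip in the frame of ledge between -0.065 and -0.009 m and y of leaf_match_grip in the frame of ledge between -0.06 and 0.06 m and angle between the x axis of leaf_match_grip and the x axis of ledge, either way round below 0.35 rad and angle between leaf_match_grip's own z axis and vertical below 0.05 rad), for 0.2 s.
2. the teeth are fully home in the thread and the leaf is held there with a steady push of more than 2.5 N (x of leaf_match_grip in the frame of ledge above -0.0048 m and z of leaf_match_grip in the frame of ledge below 0.03 m and angle between the x axis of leaf_match_grip and the x axis of ledge, either way round below 0.05 rad and angle between leaf_match_grip's own z axis and vertical below 0.05 rad and contact force between leaf_match and lift_screw above 2.5 N), for 0.5 s.
At the end, for the whole second after the job is handed in: The matching leaf rests on the ledge, released and still, its teeth in the screw's grooves within 1.8 mm of fully home, flat and square to the screw within 0.05 rad (x of leaf_match_grip in the frame of ledge between -0.0048 and 0.001 m and y of leaf_match_grip in the frame of ledge between -0.06 and 0.06 m and z of leaf_match_grip in the frame of ledge between 0.026 and 0.03 m and angle between the x axis of leaf_match_grip and the x axis of ledge, either way round below 0.05 rad and angle between leaf_match_grip's own z axis and vertical below 0.05 rad and linear speed of leaf_match below 0.01 m/s and contact force between leaf_match and the fingers below 0.1 N); the robot touches nothing.
It fails at once if the leaf is forced against the screw with more than 30 N (contact force between leaf_match and lift_screw above 30 N).
It fails at once if the lift unit is struck with more than 100 N by the leaf or 40 N by the robot (contact force between leaf_match and lift_unit above 100 N or contact force between any of the fingers, the arm and lift_unit above 40 N).
It fails at once if the other leaf is shifted (distance of leaf_fine_grip from where it was at the start of the episode above 0.015 m).
It fails at once if a bystander is shifted (distance of any of cup_red, cup_green, servo, spare_motor, slot_block, screwdriver, big_nut from where it was at the start of the episode above 0.02 m).
It also fails if it takes over 61 s, if anything falls off the work surface, if the arm or the gripper's body presses on something with over 40 N, if the wrist force passes 120 N, or if a joint passes its speed limit or range.

ROBOT

A 6-joint arm with a two-finger parallel gripper is mounted at the origin on the work surface. World frame = base frame: x ahead of the robot, y to its left, z up, the work surface at z = 0. Lengths are in m, angles in rad, forces in N, time in s.
With the tool pointing down it reaches from about 0.325 to 0.925 m from the base axis. Payload 3.1 kg.
Tool frame: the origin (TCP) lies between the finger pads; the fingertips stand nose_length ahead of it and the grasp point (between the pads) lies 6 mm ahead of it (nose_length is the distance from the TCP to the fingertips, in m); z points along the fingers, y is the line along which they close (so a half turn about z gives the same grasp; the last joint's range is limited). The gripper opens to 85 mm and grips with 20 to 120 N. Pads are 22 mm wide; open, the fingers measure 114 mm over their backs; the gripper's body (76 mm by 85 mm) begins 54 mm behind the grasp point. The pads swing forward as they close: fully open they stand 13 mm farther back than shut.
Start: joints at [-1.323, 0.217, 1.613, -0, 1.311, -0.112], TCP at [0.22, -0.585, 0.256] pointing down, gripper open.
Joint ranges: [-2.75, 2.75], [-0.78, 2.1], [0.31, 2.55], [-1.13, 4.27], [0.13, 2.63], [-2.58, 2.58]. Speed limits (rad/s): [2.79, 2.79, 3.14, 3.14, 3.14, 3.14].

INTERFACE

Orientations are given as a unit quaternion [x, y, z, w].
In Python, from cell import state, camera, camera_info, job_done, nose_length gives the robot as it stands.
- The arm moves only by the tool play_rows, never from a script. Its argument "rows" is text: rows parted by semicolons, each of 5 numbers parted by spaces: the opening, from -1 (shut) to 1 (fully open), then the shift along the tool's x, y, z in cm, then the turn about the tool's z in rad. In form: gripper tx ty tz spin; .... A call has 1 to 8 rows; each row shifts and turns the commanded pose from where the row before left it, along the tool's axes as they then stand; what a row does not reach is not made up. A row lasts 1/10 s, in which the tool goes at most 50 mm and 8.59 degrees, less where a joint would pass 70% of its speed; a pose out of reach is approached as far as the arm can. A call with a gripper value outside its range is refused whole. The fingers move at their own pace and stop on an object; "force" is the grip in N (left out, the last holds). Time passes only in rows, so rows that do not move let the fingers close. It gives the time, the measured TCP pose, the force, the opening and the grip force at its end, in the units of the state.
- state(): the state, without advancing time (a new reading comes with each control period).
- camera(name): name is "scene" or "side" or "wrist"; returns the picture (400x640x3 uint8, red, green, blue); there is no depth.
- camera_info(name): a dict with "mtx" (3x3 intrinsics, pixels), "R" (3x3) and "t" (3): a world point X has camera coordinates R X + t. Camera axes: x right, y down, z forward; pixel columns grow to the right and rows downward; lengths in m; the calibration is good to about 2 mm. A picture is of the moment at which its call begins: read the wrist's pose just before it. camera_info takes no time and is no camera call; for the wrist camera it gives the pose at the moment of the call.
- job_done(): hands the job in; it is judged then, once.
The state is a dict: "t": time; "qpos": joint angles; "qd": joint speeds; "joint_efforts": joint torques, N m; "eef_pos": TCP position; "eef_rot": TCP orientation; "force": force on the tool from outside, world axes, zero at the start; "moment": the same for the moment, N m; "gripper_width": finger opening in m; "grasp_force": force on a finger pad.
Only numpy, scipy, OpenCV 4.12 (cv2) and the standard library are available. Lean on these libraries where they do the work, as an engineer would, in place of code of your own. Each camera call takes 0.05 s, during which the arm holds its last target. There are 200 camera calls.

## Working session

There is one attempt and no reset: what is moved stays moved. The work goes in short steps, Python scripts to look and compute and a tool call to move; the robot and the scene stay as the last step left them, time stands still between calls to the robot, and variables do not carry over. Pictures are saved under pics/ and viewed, at most 10 in all, crops included, and the job is handed in when it is done.

Besides the shell and the picture viewer there is one more tool, called after "Call:" as name(argument=value, ...) on one line, values as JSON. play_rows: Moves the arm, as the interface text tells. Its arguments: {"type":"object","properties":{"rows":{"type":"string"},"force":{"type":"number"}},"required":["rows"]}

```bash
mkdir -p pics
cat > h.py <<'E'
import numpy as np, cv2
from cell import *
from scipy.spatial.transform import Rotation as R
def ray(name,u,v,z,ci=None):
    c=ci or camera_info(name); M,Rr,t=map(np.array,(c["mtx"],c["R"],c["t"]))
    d=Rr.T@np.linalg.solve(M,[u,v,1.]); o=-Rr.T@t
    return o+d*(z-o[2])/d[2]
def proj(name,X,ci=None):
    c=ci or camera_info(name); p=np.array(c["mtx"])@(np.array(c["R"])@X+np.array(c["t"])); return p[:2]/p[2]
def snap(name,fn):
    im=camera(name); cv2.imwrite("pics/"+fn,im[:,:,::-1]); return im
E
python3 - <<'E'
from h import *
a=snap("scene","s0.png");b=snap("side","d0.png")
print(state(),nose_length)
for n in("scene","side"):
  c=camera_info(n);print(n,-np.array(c["R"]).T@np.array(c["t"]))
E
```

```text
{'t': 0.1, 'qpos': array([-1.32318881e+00,  2.17682496e-01,  1.61480446e+00,  3.11301669e-05,
        1.31131961e+00, -1.12170915e-01]), 'qd': array([-0.00127392, -0.00077093, -0.00295121, -0.00083646, -0.00224229,
       -0.00051438]), 'joint_efforts': array([-7.10343265e-04, -3.98076081e+01, -3.04969668e+01, -1.76008916e-04,
        4.19034084e-03,  2.18059512e-05]), 'eef_pos': array([ 0.21991572, -0.58428767,  0.25508038]), 'eef_rot': array([ 9.83863635e-01,  1.78916522e-01, -5.98986506e-05, -1.10543479e-03]), 'force': array([-0.75851913, -0.14594764, -1.30572546]), 'moment': array([ 0.02393492,  0.01367574, -0.01790494]), 'grasp_force': 0.0, 'gripper_width': 0.08590216326515362} 0.025
scene [0.87625042 0.18679582 0.6794309 ]
side [0.40564808 0.46646329 0.72417098]
```

View pics/s0.png

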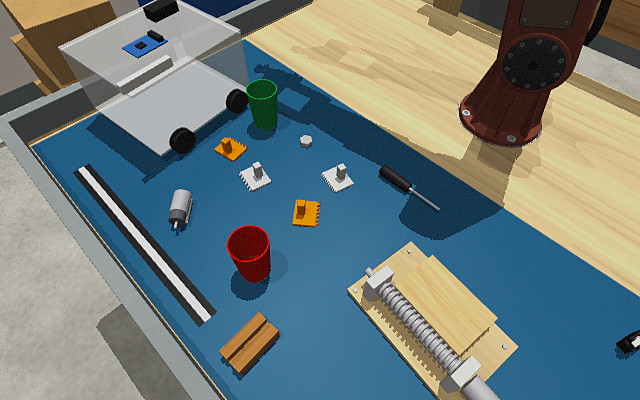

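View pics/d0.png

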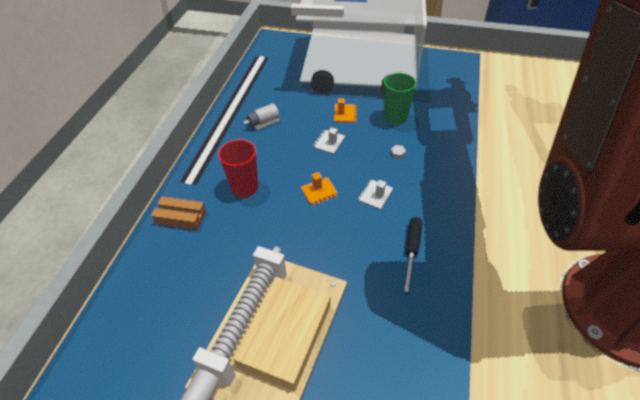

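Run:
```python
from h import *
a=cv2.imread("pics/s0.png");b=cv2.imread("pics/d0.png")
A=cv2.resize(a[155:205,230:370],None,fx=5,fy=5,interpolation=cv2.INTER_CUBIC)
B=cv2.resize(b[115:220,300:405],(350,350),interpolation=cv2.INTER_CUBIC)
C=cv2.resize(a[230:400,340:530],(380,340),interpolation=cv2.INTER_CUBIC)
o=np.zeros((600,735,3),np.uint8);o[:250,:700]=A;o[250:600,:350]=B;o[255:595,352:732]=C
cv2.imwrite("pics/c1.png",o)
for n,u,v,z in(("scene",255,178,.0),("scene",338,178,.0),("side",330,142,0),("side",376,196,0),("scene",380,278,.078),("scene",463,366,.078),("side",269,255,.078),("side",211,358,.078)):print(n,u,v,ray(n,u,v,z).round(3))
```

```text
scene 255 178 [ 0.59  -0.291 -0.   ]
scene 338 178 [ 0.453 -0.157  0.   ]
side 330 142 [ 0.587 -0.293  0.   ]
side 376 196 [ 0.456 -0.153  0.   ]
scene 380 278 [0.611 0.084 0.078]
scene 463 366 [0.632 0.263 0.078]
side 269 255 [0.605 0.083 0.078]
side 211 358 [0.632 0.268 0.078]
```

View pics/c1.png

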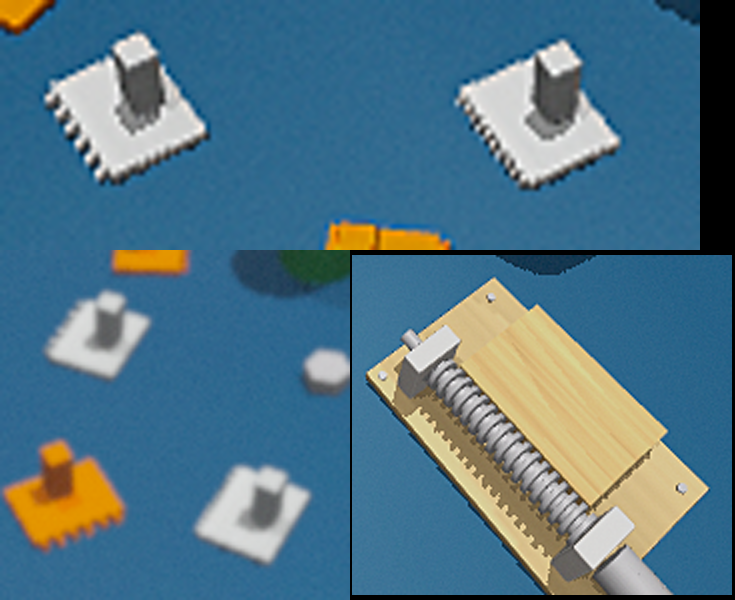

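Call:
play_rows(rows="1 4.5 -1.4 0 0; 1 4.5 -1.4 0 0; 1 4.5 -1.4 0 0; 1 4.5 -1.4 0 0; 1 4.5 -1.4 0 0; 1 4.5 -1.4 0 0; 1 4.5 -1.4 0 0; 1 4.5 -1.4 0 0")

```text
t: 0.9
eef_pos: [0.5186, -0.3518, 0.2557]
eef_rot: [0.984, 0.179, -0.0, -0.0]
force: [0.3, -1.8, -0.5]
gripper_width: 0.086
grasp_force: 0.0
```

Call:
play_rows(rows="1 4.5 -1.4 0 0; 1 0 0 0 0; 1 0 0 0 0; 1 0 0 0 0")

```text
t: 1.3
eef_pos: [0.5539, -0.3249, 0.2557]
eef_rot: [0.984, 0.179, -0.001, -0.0]
force: [0.2, 0.0, 0.6]
gripper_width: 0.0852
grasp_force: 0.0
```

Run:
```python
from h import *
s=state();print(s["eef_pos"],R.from_quat(s["eef_rot"]).as_matrix().round(3))
c=camera_info("wrist");print(-np.array(c["R"]).T@np.array(c["t"]),np.array(c["R"]).round(3))
print(proj("wrist",np.array([.588,-.292,0]),c))
import pickle;pickle.dump(c,open("w1.pkl","wb"))
snap("wrist","w1.png")
```

```text
[ 0.5538713  -0.32492207  0.25572322] [[ 0.936  0.352 -0.001]
 [ 0.352 -0.936  0.   ]
 [-0.001 -0.001 -1.   ]]
[ 0.61796083 -0.30067285  0.37435697] [[ 0.351 -0.936 -0.002]
 [-0.902 -0.338  0.27 ]
 [-0.253 -0.093 -0.963]]
[304.36110954 134.29541481]
```

View pics/w1.png

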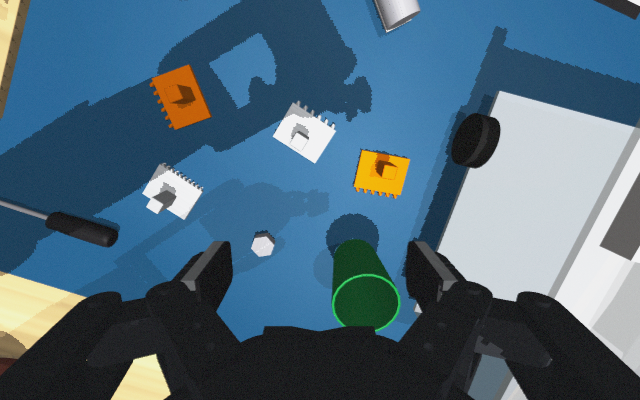

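```bash
python3 - <<'E'
from h import *
import pickle
c=pickle.load(open("w1.pkl","rb"));im=cv2.imread("pics/w1.png")
hsv=cv2.cvtColor(im,cv2.COLOR_BGR2HSV)
m=((hsv[...,1]<70)&(hsv[...,2]>60)).astype(np.uint8);m[:, :265]=0;m[:,345:]=0;m[:92]=0;m[175:]=0
pts=cv2.findNonZero(m)[:,0];
W=np.array([ray("w",u,v,.006,c)[:2] for u,v in pts]).astype(np.float32)
r=cv2.minAreaRect(W*1000);print(r,len(pts)); print(cv2.boxPoints(r).round(0))
for u,v in((273,134),(318,162),(290,101),(336,127)):print(ray("w",u,v,.006,c).round(4))
print("post",ray("w",299.5,143.5,.042,c))
E
python3 -c "
import cv2;a=cv2.imread('pics/w1.png');cv2.imwrite('pics/c2.png',cv2.resize(a[85:180,255:355],None,fx=6,fy=6,interpolation=cv2.INTER_CUBIC))"
```

```text
((592.0455322265625, -291.5557861328125), (62.923561096191406, 54.19853973388672), 77.84968566894531) 2148
[[ 559. -317.]
 [ 612. -328.]
 [ 625. -267.]
 [ 572. -255.]]
[ 0.5752 -0.2557  0.006 ]
[ 0.5621 -0.32    0.006 ]
[ 0.6193 -0.2627  0.006 ]
[ 0.6104 -0.3256  0.006 ]
post [ 0.57987426 -0.29128862  0.042     ]
```

View pics/c2.png

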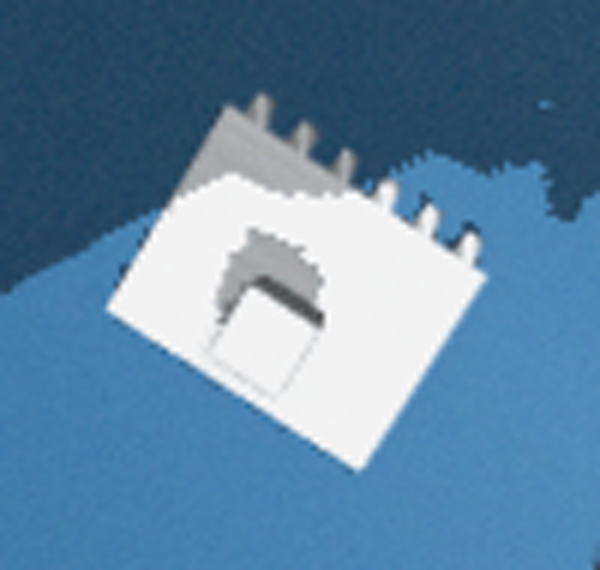

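Run:
```python
from h import *
import pickle
c=pickle.load(open("w1.pkl","rb"))
print("cup base",ray("scene",264,124,0),ray("side",398,118,0),"rim w",ray("w",366,305,.09,c),ray("w",366,305,.11,c),ray("scene",262,88,.1),ray("side",399,80,.1))
for p in((355,187),(361,149),(408,155)):print("orange",ray("w",*p,.006,c).round(3))
s=state();M=R.from_quat(s["eef_rot"]).as_matrix()
print(M.T@(np.array([.5808,-.29,.036])-s["eef_pos"])*100)
```

```text
cup base [ 0.4594844  -0.41242477  0.        ] [ 0.44406192 -0.41214906  0.        ] rim w [ 0.44166063 -0.42328453  0.09      ] [ 0.45406055 -0.41466074  0.11      ] [ 0.44454043 -0.42096196  0.1       ] [ 0.4541147 -0.425401   0.1      ]
orange [ 0.548 -0.376  0.006]
orange [ 0.596 -0.365  0.006]
orange [ 0.61  -0.423  0.006]
[ 3.79875437 -2.34455163 21.98510348]
```

Call:
play_rows(rows="0 3.8 -2.3 0 0; 0 0 0 3 0.14; 0 0 0 3 0.14; 0 0 0 3 0.14; 0 0 0 3 0.14; 0 0 0 0 0.012; 0 0 0 0 0; 0 0 0 0 0")

```text
t: 2.15
eef_pos: [0.5832, -0.2911, 0.1388]
eef_rot: [0.994, -0.106, 0.002, 0.001]
force: [0.6, 0.2, 0.4]
gripper_width: 0.0428
grasp_force: 0.0
```

Run:
```python
from h import *
s=state();M=R.from_quat(s["eef_rot"]).as_matrix();print(s["eef_pos"],s["force"],s["gripper_width"],np.arctan2(M[1,0],M[0,0]))
c=camera_info("wrist")
import pickle;pickle.dump(c,open("w2.pkl","wb"))
im=snap("wrist","w2.png")[:,:,::-1]
for X in([.5808,-.29,.042],[.5808,-.29,0.006]):print(proj("w",np.array(X),c))
hsv=cv2.cvtColor(np.ascontiguousarray(im),cv2.COLOR_BGR2HSV)
m=((hsv[...,1]<60)&(hsv[...,2]>80)).astype(np.uint8)
n,l,st,ce=cv2.connectedComponentsWithStats(m)
for i in range(1,n):
  if st[i,4]>800:
    P=np.argwhere(l==i)[:,::-1]
    W=np.array([ray("w",u,v,.006,c)[:2] for u,v in P]).astype(np.float32)
    print(st[i],cv2.minAreaRect(W*1000))
```

```text
[ 0.58315153 -0.29113786  0.13877205] [0.61805174 0.21558205 0.42807833] 0.04276549428172557 -0.21146107718963586
[318.57742167 208.93491408]
[318.55891678 196.46463167]
[  551     0    89   326 15836] ((542.4970092773438, -544.0153198242188), (313.54693603515625, 62.90262985229492), 6.841712951660156)
[ 282  153   72   65 4084] ((590.4304809570312, -291.2189025878906), (62.78470993041992, 58.259117126464844), 77.82627868652344)
```

View pics/w2.png

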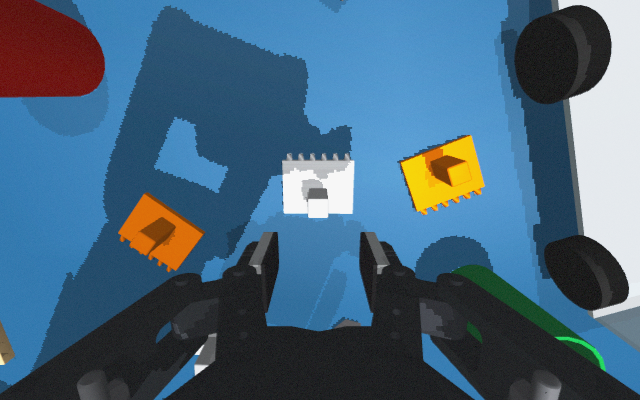

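Call:
play_rows(rows="0 -0.1 0 2.5 0; 0 0 0 2.5 0; 0 0 0 2.5 0; 0 0 0 1.8 0; 0 0 0 1 0; 0 0 0 0 0; 0 0 0 0 0")

```text
t: 2.9
eef_pos: [0.5821, -0.2899, 0.0344]
eef_rot: [0.994, -0.106, 0.001, 0.0]
force: [-0.1, -0.5, 0.7]
gripper_width: 0.0427
grasp_force: 0.0
```

Call:
play_rows(rows="-1 0 0 0 0; -1 0 0 0 0; -1 0 0 0 0; -1 0 0 0 0; -1 0 0 0 0; -1 0 0 0 0; -1 0 0 0 0; -1 0 0 0 0", force=50)

```text
t: 3.7
eef_pos: [0.5825, -0.2901, 0.035]
eef_rot: [0.994, -0.106, 0.001, 0.001]
force: [-0.1, -0.3, 5.8]
gripper_width: 0.0153
grasp_force: 49.5
```

Call:
play_rows(rows="-1 0 0 -1 0; -1 0 0 -3 0; -1 0 0 -4 0; -1 0 0 -4 0; -1 0 0 -4 0; -1 0 0 -4 0; -1 0 0 -2 0; -1 0 0 0 0")

```text
t: 4.5
eef_pos: [0.5831, -0.2904, 0.2584]
eef_rot: [0.994, -0.106, 0.004, 0.002]
force: [1.3, -0.1, -0.8]
gripper_width: 0.015
grasp_force: 48.8
```

Run:
```python
from h import *
s=state();M=R.from_quat(s["eef_rot"]).as_matrix()
print(s["eef_pos"],s["force"],s["gripper_width"],M.T@(np.array([.535,.18,.25])-s["eef_pos"])*100)
```

```text
[ 0.58306984 -0.29041677  0.2583896 ] [ 1.32392485 -0.11838023 -0.75410475] 0.015023101748105207 [-14.60768754 -44.97771499   0.59243756]
```

Call:
play_rows(rows="-1 -0.8 -2.5 0 -0.01; -1 -1.3 -4 0 -0.01; -1 -1.3 -4 0 -0.01; -1 -1.3 -4 0 -0.01; -1 -1.3 -4 0 -0.01; -1 -1.3 -4 0 -0.01; -1 -1.3 -4 0 -0.01; -1 -1.3 -4 0 -0.01")

```text
t: 5.3
eef_pos: [0.5348, 0.0299, 0.2505]
eef_rot: [0.998, -0.066, -0.002, -0.0]
force: [0.2, -0.3, -0.6]
gripper_width: 0.0151
grasp_force: 48.9
```

Call:
play_rows(rows="-1 -1.3 -4 0 0; -1 -1.3 -4 0 0; -1 -1.3 -4 0 0; -1 -0.8 -2.5 0 0; -1 0 0 0 0; -1 0 0 0 0; -1 0 0 0 0; -1 0 0 0 0")

```text
t: 6.1
eef_pos: [0.5096, 0.1769, 0.2526]
eef_rot: [0.998, -0.067, -0.001, 0.0]
force: [-0.2, 0.6, -1.2]
gripper_width: 0.0155
grasp_force: 49.0
```

Run:
```python
from h import *
s=state();M=R.from_quat(s["eef_rot"]).as_matrix();print(s["eef_pos"],s["eef_rot"],s["force"],s["gripper_width"],np.arctan2(M[1,0],M[0,0]))
c=camera_info("wrist")
import pickle;pickle.dump(c,open("w3.pkl","wb"))
im=snap("wrist","w3.png")
```

```text
[0.50955297 0.17686618 0.25261758] [ 9.97758273e-01 -6.69181156e-02 -5.36252724e-04  3.26678272e-04] [-0.21949165  0.58515193 -1.21130248] 0.015466622046781507 -0.13393671803004376
```

View pics/w3.png

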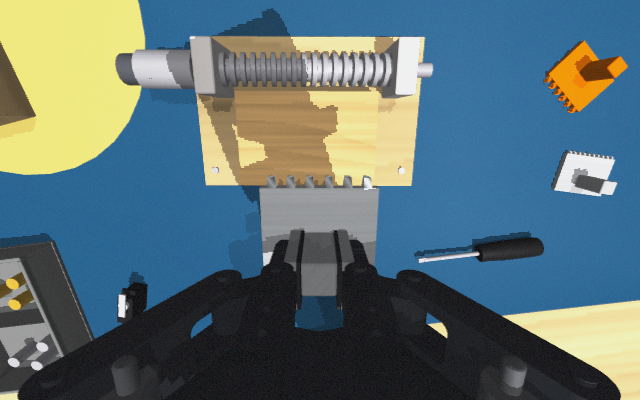

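```bash
python3 - <<'E'
from h import *
import pickle
c=pickle.load(open("w3.pkl","rb"));im=cv2.imread("pics/w3.png")
g=cv2.GaussianBlur(im,(3,3),0).astype(float)
# base corners: bluish vs wood
wood=(g[...,2]-g[...,0])  # R-B
def row_edges(v):
    r=wood[v];k=np.where(r>10)[0];return k.min(),k.max()
P={k:ray("w",*k,.012,c) for k in((206,186),(412,187),(190,37),(425,37))}
for k in P:print(k,P[k].round(4))
print("mean",np.mean(list(P.values()),0))
# left/right base edges, front edge
L=[];Rr=[]
for v in range(105,180,5):
    row=wood[v]
    k=[u for u in range(150,470) if row[u]>0]
    L.append(ray("w",k[0],v,.012,c));Rr.append(ray("w",k[-1],v,.012,c))
F=[]
for u in list(range(210,255,4))+list(range(382,410,4)):
    col=wood[150:215,u];k=np.where(col>0)[0]; F.append(ray("w",u,150+k.max(),.012,c))
for n,E in(("L",L),("R",Rr),("F",F)):
    E=np.array(E,np.float32)[:,:2];l=cv2.fitLine(E,cv2.DIST_HUBER,0,.001,.001).ravel();print(n,l,np.arctan(l[1]/l[0]),np.arctan(l[0]/l[1]))
# inner block edges on top  
for p in((219,65),(398,65),(308,69)):print(p,ray("w",*p,.078,c).round(4),ray("w",*p,.052,c).round(4))
t=[(270,181),(289,182),(310,182),(328,182),(348,182),(368,182)]
s=state();print(s["eef_pos"])
for p in t:print(ray("w",*p,s["eef_pos"][2]-.034+.006,c).round(4))
E
python3 -c "
import cv2,numpy as np;a=cv2.imread('pics/w3.png');cv2.imwrite('pics/c3.png',cv2.resize(a[30:200,180:440],None,fx=3,fy=3,interpolation=cv2.INTER_CUBIC))"
```

```text
(206, 186) [0.509  0.3215 0.012 ]
(412, 187) [0.4727 0.0631 0.012 ]
(190, 37) [0.6775 0.2987 0.012 ]
(425, 37) [0.6425 0.0405 0.012 ]
mean [0.57542757 0.18094743 0.012     ]
L [ 0.99048275 -0.13763714  0.5706008   0.3127896 ] -0.13807544 -1.4327209
R [ 0.9898553  -0.14207941  0.52988875  0.05735401] -0.14256182 -1.4282346
F [0.14010398 0.9901368  0.4932312  0.19069494] 1.4302299 0.14056644
(219, 65) [0.6327 0.254  0.078 ] [0.6376 0.2616 0.052 ]
(398, 65) [0.6104 0.0896 0.078 ] [0.6134 0.0826 0.052 ]
(308, 69) [0.6182 0.1728 0.078 ] [0.6219 0.1732 0.052 ]
[0.50970116 0.17692633 0.25288253]
[0.5477 0.1975 0.2249]
[0.5458 0.1879 0.2249]
[0.5444 0.1772 0.2249]
[0.5431 0.1681 0.2249]
[0.5417 0.1579 0.2249]
[0.5404 0.1477 0.2249]
```

View pics/c3.png

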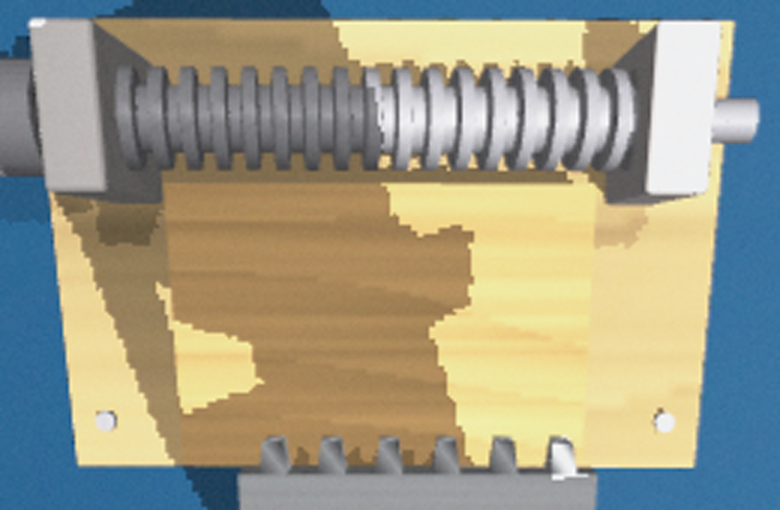

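Run:
```python
from h import *
import pickle
c=pickle.load(open("w3.pkl","rb"));im=cv2.imread("pics/w3.png").astype(float)
yaw=-.1405;O=np.array([.5754,.1809]);ex=np.array([np.cos(yaw),np.sin(yaw)]);ey=np.array([-ex[1],ex[0]])
def loc(u,v,z):
    d=ray("w",u,v,z,c)[:2]-O;return d@ex,d@ey
wood=im[...,2]-im[...,0]
for v in(82,83,84,85,86):
    ys=np.array([loc(u,v,.055)[1] for u in range(225,388)])
    w=wood[v,225:388];w=w-w.mean()
    # normalise local amplitude
    w=w/np.sqrt(cv2.GaussianBlur((w**2)[None],(0,0),10)[0]+1)
    for nm,sl in(("all",slice(None)),("left",slice(0,80)),("right",slice(80,None))):
        z=(w[sl]*np.exp(-2j*np.pi*ys[sl]/.01)).mean()
        print(v,nm,loc(300,v,.055)[0].round(4),"amp",abs(z).round(2),"groove y mod10",(-np.angle(z)/(2*np.pi)*10*-1)%10)
s=state();z=.2526-.029
# teeth: row 178 brightness vs background
for v in(176,178,180):
    print(v,[int(x) for x in wood[v,262:376:1]])
    m=[];
    w=-(wood[v,262:376]);w=w-w.mean()
    ys=np.array([loc(u,v,z)[1] for u in range(262,376)])
    zz=(w*np.exp(-2j*np.pi*ys/.01)).mean();print(v,loc(319,v,z),"amp",abs(zz),"tooth y mod10",(np.angle(zz)/(2*np.pi)*10)%10)
d=s["eef_pos"][:2]-O;print("tcp in ledge",d@ex,d@ey)
```

```text
82 all 0.0344 amp 0.43 groove y mod10 1.534313178307419
82 left 0.0344 amp 0.54 groove y mod10 1.6338160092772769
82 right 0.0344 amp 0.32 groove y mod10 1.3717992320042653
83 all 0.0335 amp 0.47 groove y mod10 1.4513277300258838
83 left 0.0335 amp 0.55 groove y mod10 1.652209288032513
83 right 0.0335 amp 0.4 groove y mod10 1.1846828111818568
84 all 0.0325 amp 0.5 groove y mod10 1.3033343794005194
84 left 0.0325 amp 0.56 groove y mod10 1.6217364943183101
84 right 0.0325 amp 0.47 groove y mod10 0.9355760182867625
85 all 0.0316 amp 0.54 groove y mod10 1.3299587527277599
85 left 0.0316 amp 0.57 groove y mod10 1.6371457843066843
85 right 0.0316 amp 0.53 groove y mod10 1.0110673974395221
86 all 0.0306 amp 0.54 groove y mod10 1.271050342589502
86 left 0.0306 amp 0.54 groove y mod10 1.5362465124448266
86 right 0.0306 amp 0.55 groove y mod10 1.019171909954599
176 [79, 81, 80, 80, 78, 76, 24, 0, -4, -1, -5, -4, -2, 31, 72, 79, 76, 80, 81, 81, 80, 78, 80, 80, 78, 25, -1, -3, -3, -5, -4, -2, 65, 77, 80, 78, 81, 79, 77, 81, 81, 80, 82, 82, 43, 3, -4, -5, -4, -5, -2, 68, 78, 80, 81, 79, 81, 78, 7
[... 875 characters left out ...]
3336)) amp 25.34731949435916 tooth y mod10 7.419877276598928
180 [82, 82, 80, 80, 79, 9, -6, -5, -5, -5, -3, -4, -4, -4, 65, 81, 84, 65, 61, 61, 80, 80, 82, 82, 28, 1, -7, -6, -3, -5, -3, -4, 14, 69, 78, 63, 58, 59, 79, 80, 82, 81, 80, 52, 4, -5, -4, -6, -3, -1, -3, 31, 56, 61, 59, 59, 75, 79, 78, 79, 76, 78, 50, -2, -6, -5, -3, -3, -3, -2, 31, 76, 80, 94, 93, 94, 92, 90, 90, 92, 93, 47, 1, -6, -3, -4, -3, -3, -3, 20, 93, 95, 95, 94, 92, 95, 94, 92, 95, 96, 51, -1, -4, -2, 0, -1, -3, -4, -5, 70, 92, 93, 88, 86]
180 (np.float64(-0.029419661546856258), np.float64(-0.012584324151462632)) amp 25.424856457461292 tooth y mod10 7.455548368175442
tcp in ledge -0.0644949817964402 -0.01313486337331516
```

Call:
play_rows(rows="-1 1.2 -0.2 0 0.006; -1 1.2 -0.2 2 0; -1 1.0 -0.23 4 0; -1 0 0 4 0; -1 0 0 3.5 0; -1 0 0 2 0; -1 0 0 0.6 0; -1 0 0 0 0")

```text
t: 6.95
eef_pos: [0.5443, 0.1793, 0.0914]
eef_rot: [0.998, -0.069, -0.001, 0.0]
force: [-0.9, 0.8, 0.4]
gripper_width: 0.0151
grasp_force: 48.9
```

Call:
play_rows(rows="-1 0 0 0 0; -1 0 0 0 0; -1 0 0 0 0")

```text
t: 7.25
eef_pos: [0.5454, 0.18, 0.0941]
eef_rot: [0.998, -0.069, 0.002, -0.0]
force: [-0.2, -0.0, -0.6]
gripper_width: 0.0158
grasp_force: 48.9
```

Call:
play_rows(rows="-1 0 0 0.3 0; -1 0 0 0.3 0; -1 0 0 0.1 0; -1 0 0 0 0; -1 0 0 0 0; -1 0 0 0 0; -1 0 0 0 0")

```text
t: 7.95
eef_pos: [0.5442, 0.1798, 0.0854]
eef_rot: [0.998, -0.069, 0.0, -0.0]
force: [0.3, 0.5, 0.0]
gripper_width: 0.0153
grasp_force: 48.9
```

Call:
play_rows(rows="-1 0 0 0.15 0; -1 0 0 0 0; -1 0 0 0 0; -1 0 0 0 0")

```text
t: 8.35
eef_pos: [0.5444, 0.1798, 0.084]
eef_rot: [0.998, -0.069, 0.0, -0.0]
force: [0.5, 0.1, -0.3]
gripper_width: 0.0153
grasp_force: 49.0
```

Call:
play_rows(rows="-1 0 0 0.1 0; -1 0 0 0 0; -1 0 0 0 0; -1 0 0 0 0")

```text
t: 8.75
eef_pos: [0.5444, 0.1798, 0.0839]
eef_rot: [0.998, -0.069, 0.0, -0.0]
force: [-2.3, -1.2, 5.6]
gripper_width: 0.0153
grasp_force: 49.9
```

Run:
```python
from h import *
s=state();print(s["eef_pos"],s["eef_rot"],s["force"],s["moment"])
c=camera_info("wrist")
import pickle;pickle.dump(c,open("w4.pkl","wb"))
im=snap("wrist","w4.png")
```

```text
[0.54437703 0.17982634 0.08394224] [ 9.97615984e-01 -6.90096891e-02  1.09033810e-04 -1.05883214e-05] [-2.33786077 -1.16289175  5.63624752] [-0.10789009  0.24377046 -0.05224569]
```

View pics/w4.png

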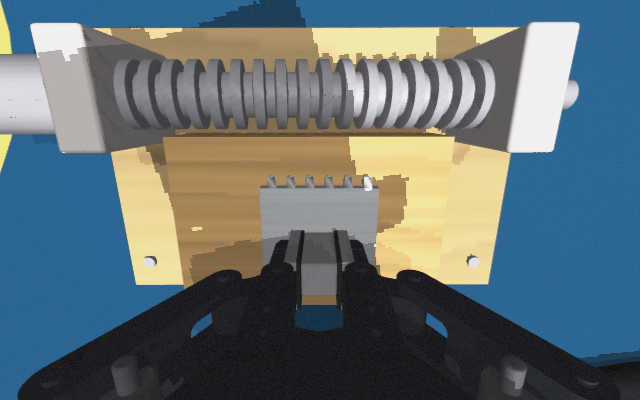

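```bash
cat > ph.py <<'E'
from h import *
import pickle,sys
def run(k,vs,vt,tz=.055,u0=180,u1=430):
    c=pickle.load(open(f"w{k}.pkl","rb"));im=cv2.imread(f"pics/w{k}.png").astype(float)
    yaw=-.1405;O=np.array([.5754,.1809]);ex=np.array([np.cos(yaw),np.sin(yaw)]);ey=np.array([-ex[1],ex[0]])
    def loc(u,v,z):
        d=ray("w",u,v,z,c)[:2]-O;return d@ex,d@ey
    wood=im[...,2]-im[...,0]
    def phase(v,z,a,b,s):
        ys=np.array([loc(u,v,z)[1] for u in range(a,b)]);w=s*wood[v,a:b];w=w-w.mean()
        w=w/np.sqrt(cv2.GaussianBlur((w**2)[None],(0,0),10)[0]+1)
        q=(w*np.exp(-2j*np.pi*ys/.01)).mean();return abs(q).round(2),round((-np.angle(q)/(2*np.pi)*10)%10,2)
    for v in vs:print("groove",v,round(loc(319,v,.055)[0],4),[phase(v,.055,a,b,1) for a,b in((u0,u1),(u0,250),(250,319),(319,u1),(262,376))])
    for v in vt:print("tooth",v,[round(x,4) for x in loc(319,v,tz)],phase(v,tz,262,376,-1))
    print("edges tip row:",loc(272,178,tz),loc(366,178,tz))
    d=state()["eef_pos"][:2]-O;print("tcp",d@ex,d@ey)
E
python3 -c "
from ph import *
run(4,(119,121,123,125,127,128),(177,179,181))"
```

```text
groove 119 0.0352 [(np.float64(0.29), np.float64(8.23)), (np.float64(0.28), np.float64(8.24)), (np.float64(0.62), np.float64(8.44)), (np.float64(0.14), np.float64(6.37)), (np.float64(0.4), np.float64(8.36))]
groove 121 0.0343 [(np.float64(0.33), np.float64(8.27)), (np.float64(0.35), np.float64(8.09)), (np.float64(0.64), np.float64(8.48)), (np.float64(0.13), np.float64(7.69)), (np.float64(0.44), np.float64(8.4))]
groove 123 0.0333 [(np.float64(0.38), np.float64(8.32)), (np.float64(0.4), np.float64(8.1)), (np.float64(0.65), np.float64(8.48)), (np.float64(0.23), np.float64(8.36)), (np.float64(0.49), np.float64(8.42))]
groove 125 0.0324 [(np.float64(0.47), np.float64(8.37)), (np.float64(0.51), np.float64(8.11)), (np.float64(0.65), np.float64(8.43)), (np.float64(0.38), np.float64(8.61)), (np.float64(0.57), np.float64(8.49))]
groove 127 0.0314 [(np.float64(0.59), np.float64(8.41)), (np.float64(0.61), np.float64(8.12)), (np.float64(0.66), np.float64(8.39)), (np.float64(0.56), np.float64(8.68)), (np.float64(0.64), np.float64(8.47))]
groove 128 0.0309 [(np.float64(0.64), np.float64(8.49)), (np.float64(0.64), np.float64(8.15)), (np.float64(0.65), np.float64(8.39)), (np.float64(0.66), np.float64(8.81)), (np.float64(0.66), np.float64(8.53))]
tooth 177 [np.float64(0.0063), np.float64(-0.0049)] (np.float64(0.62), np.float64(0.25))
tooth 179 [np.float64(0.0052), np.float64(-0.0049)] (np.float64(0.64), np.float64(0.26))
tooth 181 [np.float64(0.0042), np.float64(-0.0049)] (np.float64(0.64), np.float64(0.23))
edges tip row: (np.float64(0.00571786390629398), np.float64(0.0193663501990593)) (np.float64(0.00580410604291921), np.float64(-0.029180421092686565))
tcp -0.030536004028790836 -0.005404492100433595
```

Call:
play_rows(rows="-1 0 0.18 0 0; -1 0.4 0 0 0; -1 0.5 0 0 0; -1 0.5 0 0 0; -1 0.3 0 0 0; -1 0.2 0 0 0; -1 0 0 0 0; -1 0 0 0 0")

```text
t: 9.6
eef_pos: [0.5617, 0.1757, 0.084]
eef_rot: [0.998, -0.069, -0.002, -0.0]
force: [-5.9, 1.5, 10.7]
gripper_width: 0.015
grasp_force: 50.4
```

Run:
```python
from ph import *
s=state();print(s["eef_pos"],s["force"],s["moment"])
c=camera_info("wrist")
pickle.dump(c,open("w5.pkl","wb"))
im=snap("wrist","w5.png");a=cv2.imread('pics/w5.png');cv2.imwrite('pics/c5.png',cv2.resize(a[110:260,200:440],None,fx=3.3,fy=3.3,interpolation=cv2.INTER_CUBIC))
```

```text
[0.5616694 0.1757141 0.0839912] [-5.85452422  1.48568522 10.66613292] [0.12102561 0.8315705  0.00658932]
```

View pics/c5.png

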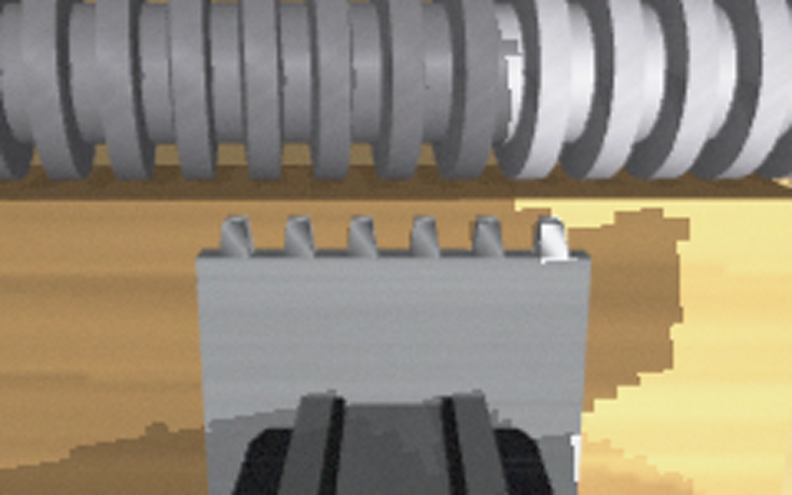

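Call:
play_rows(rows="-1 0 0 -0.1 0; -1 0 0 0 0; -1 0 0 0 0")

```text
t: 9.95
eef_pos: [0.5625, 0.1753, 0.084]
eef_rot: [0.998, -0.069, -0.0, 0.0]
force: [-3.0, 0.1, 4.6]
gripper_width: 0.0151
grasp_force: 49.6
```

Run:
```python
from ph import *
s=state();print(s["eef_pos"],s["eef_rot"],s["force"],s["moment"])
c=camera_info("wrist");pickle.dump(c,open("w6.pkl","wb"));snap("wrist","w6.png")
v0=proj("w",np.array([.6035,.168,.055]),c)[1];print(v0)
run(6,range(int(v0)-10,int(v0)+8,2),(176,177,178,180))
```

```text
[0.562481   0.17532804 0.08397984] [ 9.97615802e-01 -6.90114827e-02 -3.53251533e-04  5.44180112e-05] [-2.97474275  0.11488713  4.64660282] [0.06008492 0.33102905 0.0180482 ]
167.77653423940117
groove 157 0.0351 [(np.float64(0.26), np.float64(8.19)), (np.float64(0.28), np.float64(8.46)), (np.float64(0.64), np.float64(8.49)), (np.float64(0.12), np.float64(5.5)), (np.float64(0.4), np.float64(8.44))]
groove 159 0.0341 [(np.float64(0.31), np.float64(8.23)), (np.float64(0.34), np.float64(8.45)), (np.float64(0.65), np.float64(8.47)), (np.float64(0.11), np.float64(6.84)), (np.float64(0.45), np.float64(8.39))]
groove 161 0.0331 [(np.float64(0.38), np.float64(8.25)), (np.float64(0.45), np.float64(8.48)), (np.float64(0.64), np.float64(8.47)), (np.float64(0.22), np.float64(7.64)), (np.float64(0.51), np.float64(8.38))]
groove 163 0.0321 [(np.float64(0.48), np.float64(8.3)), (np.float64(0.55), np.float64(8.51)), (np.float64(0.66), np.float64(8.46)), (np.float64(0.37), np.float64(8.04)), (np.float64(0.58), np.float64(8.39))]
groove 165 0.0311 [(np.float64(0.64), np.float64(8.35)), (np.float64(0.64)
[... 823 characters left out ...]
64(0.11), np.float64(7.93)), (np.float64(0.11), np.float64(4.47)), (np.float64(0.12), np.float64(0.05)), (np.float64(0.06), np.float64(4.24))]
tooth 176 [np.float64(0.0253), np.float64(-0.0069)] (np.float64(0.59), np.float64(8.3))
tooth 177 [np.float64(0.0248), np.float64(-0.0069)] (np.float64(0.62), np.float64(8.28))
tooth 178 [np.float64(0.0243), np.float64(-0.0069)] (np.float64(0.63), np.float64(8.32))
tooth 180 [np.float64(0.0232), np.float64(-0.0069)] (np.float64(0.64), np.float64(8.35))
edges tip row: (np.float64(0.024243946011354583), np.float64(0.017419444044358794)) (np.float64(0.024325369281223187), np.float64(-0.031129612195699135))
tcp -0.011983912811605192 -0.0073183228436250435
```

Call:
play_rows(rows="-1 0.1 0 -0.05 0; -1 0.1 0 0 0; -1 0.1 0 0 0; -1 0.1 0 0 0; -1 0 0 0 0; -1 0 0 0 0")

```text
t: 10.6
eef_pos: [0.567, 0.1746, 0.084]
eef_rot: [0.998, -0.069, 0.0, 0.0]
force: [-0.4, 0.3, -1.2]
gripper_width: 0.0153
grasp_force: 49.1
```

Call:
play_rows(rows="-1 0.1 0 0.02 0; -1 0.1 0 0 0; -1 0.1 0 0 0; -1 0 0 0 0; -1 0 0 0 0")

```text
t: 11.1
eef_pos: [0.57, 0.1743, 0.084]
eef_rot: [0.998, -0.069, 0.0, -0.0]
force: [0.3, 0.2, -0.5]
gripper_width: 0.0151
grasp_force: 49.1
```

Grip x ≈ -4.4 mm, free so far. Finer steps now.

Call:
play_rows(rows="-1 0.05 0 0 0; -1 0.05 0 0 0; -1 0 0 0 0; -1 0 0 0 0; -1 0 0 0 0")

```text
t: 11.6
eef_pos: [0.5707, 0.1742, 0.0841]
eef_rot: [0.998, -0.069, 0.0, 0.0]
force: [-1.0, 0.3, -0.3]
gripper_width: 0.0153
grasp_force: 49.1
```

Call:
play_rows(rows="-1 0.05 0 0 0; -1 0 0 0 0; -1 0 0 0 0; -1 0 0 0 0")

```text
t: 12.0
eef_pos: [0.5711, 0.1741, 0.0841]
eef_rot: [0.998, -0.069, -0.0, 0.0]
force: [0.9, 1.1, -0.4]
gripper_width: 0.0153
grasp_force: 49.1
```

Call:
play_rows(rows="-1 0.05 0 0 0; -1 0 0 0 0; -1 0 0 0 0; -1 0 0 0 0")

```text
t: 12.4
eef_pos: [0.5716, 0.1741, 0.0841]
eef_rot: [0.998, -0.069, -0.0, 0.0]
force: [-0.1, 0.0, -1.5]
gripper_width: 0.0152
grasp_force: 49.1
```

Call:
play_rows(rows="-1 0.05 0 0 0; -1 0 0 0 0; -1 0 0 0 0; -1 0 0 0 0")

```text
t: 12.8
eef_pos: [0.5721, 0.174, 0.0841]
eef_rot: [0.998, -0.069, -0.0, -0.0]
force: [0.0, -0.5, -0.5]
gripper_width: 0.0154
grasp_force: 49.1
```

Call:
play_rows(rows="-1 0.05 0 0 0; -1 0 0 0 0; -1 0 0 0 0; -1 0 0 0 0")

```text
t: 13.2
eef_pos: [0.5726, 0.1739, 0.0841]
eef_rot: [0.998, -0.069, -0.0, -0.0]
force: [0.2, 0.3, -1.2]
gripper_width: 0.0153
grasp_force: 49.1
```

Call:
play_rows(rows="-1 0.05 0 0 0; -1 0 0 0 0; -1 0 0 0 0; -1 0 0 0 0")

```text
t: 13.6
eef_pos: [0.5731, 0.1739, 0.0841]
eef_rot: [0.998, -0.069, -0.0, 0.0]
force: [0.3, -0.2, 0.4]
gripper_width: 0.0153
grasp_force: 49.1
```

Call:
play_rows(rows="-1 0.05 0 0 0; -1 0 0 0 0; -1 0 0 0 0; -1 0 0 0 0")

```text
t: 14.0
eef_pos: [0.5735, 0.1738, 0.0841]
eef_rot: [0.998, -0.069, -0.0, 0.0]
force: [-0.2, -0.2, -0.2]
gripper_width: 0.0154
grasp_force: 49.0
```

Call:
play_rows(rows="-1 0.05 0 0 0; -1 0 0 0 0; -1 0 0 0 0; -1 0 0 0 0")

```text
t: 14.4
eef_pos: [0.5736, 0.1738, 0.0841]
eef_rot: [0.998, -0.069, -0.001, 0.0]
force: [-2.2, 0.4, 0.9]
gripper_width: 0.0152
grasp_force: 49.2
```

Call:
play_rows(rows="-1 0.05 0 0.03 0; -1 0 0 0 0; -1 0 0 0 0; -1 0 0 0 0")

```text
t: 14.8
eef_pos: [0.5737, 0.1738, 0.084]
eef_rot: [0.998, -0.069, -0.001, 0.0]
force: [-4.9, 0.4, 4.8]
gripper_width: 0.0153
grasp_force: 49.7
```

Call:
play_rows(rows="-1 0.05 0 0 0; -1 0 0 0 0; -1 0 0 0 0; -1 0 0 0 0")

```text
t: 15.2
eef_pos: [0.5737, 0.1738, 0.0841]
eef_rot: [0.998, -0.069, -0.002, 0.0]
force: [-6.1, 0.0, 5.0]
gripper_width: 0.0149
grasp_force: 49.8
```

Call:
play_rows(rows="-1 0.05 0 0 0; -1 0 0 0 0; -1 0 0 0 0; -1 0 0 0 0; -1 0 0 0 0; -1 0 0 0 0; -1 0 0 0 0; -1 0 0 0 0")

```text
t: 16.0
eef_pos: [0.5738, 0.1738, 0.0841]
eef_rot: [0.998, -0.069, -0.002, 0.0]
force: [-8.7, -0.3, 6.7]
gripper_width: 0.0151
grasp_force: 50.0
```

Call:
play_rows(rows="-1 0 0 0 0; -1 0 0 0 0; -1 0 0 0 0; -1 0 0 0 0; -1 0 0 0 0; -1 0 0 0 0")

```text
t: 16.6
eef_pos: [0.5738, 0.1738, 0.0841]
eef_rot: [0.998, -0.069, -0.002, 0.0]
force: [-7.5, 0.9, 6.7]
gripper_width: 0.0154
grasp_force: 50.0
```

Run:
```python
from ph import *
s=state();print(s["eef_pos"],s["eef_rot"],s["force"],s["moment"])
c=camera_info("wrist");pickle.dump(c,open("w7.pkl","wb"));snap("wrist","w7.png")
im=cv2.imread("pics/w7.png").astype(int)
print((im[150:215,(280,300,320,340,360),:].mean(2)).astype(int)[::2].tolist())
a,b=proj("w",np.array([.6035,.168,.055]),c),proj("w",np.array([.6083,.168,.055]),c);print(a,b)
```

```text
[0.57378779 0.17379583 0.08411068] [ 9.97615150e-01 -6.89838684e-02 -2.28265512e-03  1.65432616e-04] [-7.48032725  0.90723515  6.73960287] [0.09256068 1.15824252 0.00689924]
[[144, 142, 140, 135, 94], [150, 149, 145, 121, 91], [149, 151, 148, 123, 93], [150, 146, 143, 122, 94], [152, 146, 139, 119, 86], [140, 139, 138, 116, 85], [135, 132, 135, 117, 81], [136, 132, 130, 113, 80], [135, 132, 132, 123, 84], [128, 131, 131, 122, 86], [126, 125, 125, 124, 87], [127, 124, 124, 119, 84], [125, 123, 125, 124, 93], [119, 121, 120, 120, 111], [117, 117, 116, 118, 123], [109, 111, 111, 110, 183], [105, 107, 106, 103, 170], [96, 98, 96, 97, 98], [88, 88, 85, 86, 84], [137, 138, 140, 127, 125], [160, 160, 160, 159, 157], [160, 159, 162, 164, 161], [155, 157, 160, 158, 161], [160, 160, 162, 162, 161], [159, 158, 158, 159, 158], [156, 159, 158, 159, 157], [155, 157, 155, 156, 158], [152, 152, 154, 155, 154], [153, 153, 153, 156, 155], [152, 154, 155, 155, 155], [152, 154, 155, 156, 154], [154, 153, 158, 154, 155], [153, 152, 156, 155, 152]]
[322.88015222 189.1464865 ] [321.6324469  180.25676846]
```

Call:
play_rows(rows="-1 -0.08 0 -0.02 0; -1 -0.07 0 -0.02 0; -1 0 0 0 0; -1 0 0 0 0")

```text
t: 17.05
eef_pos: [0.5736, 0.1738, 0.084]
eef_rot: [0.998, -0.069, -0.001, 0.0]
force: [-4.4, 0.8, 2.1]
gripper_width: 0.0152
grasp_force: 49.3
```

Call:
play_rows(rows="-0.4 0 0 0 0; -0.2 0 0 0 0; -0.2 0 0 0 0; -0.2 0 0 0 0; -0.2 0 0 0 0")

```text
t: 17.55
eef_pos: [0.5745, 0.1737, 0.0843]
eef_rot: [0.998, -0.069, 0.0, -0.0]
force: [0.3, -0.5, -0.4]
gripper_width: 0.0342
grasp_force: 0.0
```

Call:
play_rows(rows="-0.2 0 0 -1 0; -0.2 0 0 -2 0; -0.2 0 0 -3 0; -0.2 0 0 -4 0; -0.2 0 0 -3 0; -0.2 0 0 0 0; -0.2 0 0 0 0; -0.2 0 0 0 0")

```text
t: 18.35
eef_pos: [0.5731, 0.1736, 0.213]
eef_rot: [0.998, -0.069, -0.001, 0.0]
force: [-0.1, 0.0, -1.4]
gripper_width: 0.0345
grasp_force: 0.0
```

Run:
```python
from ph import *
s=state();print(s["eef_pos"],s["force"])
c=camera_info("wrist");pickle.dump(c,open("w8.pkl","wb"));im=snap("wrist","w8.png")[:,:,::-1].astype(int)
yaw=-.1405;O=np.array([.5754,.1809]);ex=np.array([np.cos(yaw),np.sin(yaw)]);ey=np.array([-ex[1],ex[0]])
# plate rear and side edges: grey (|R-B|<25) blob on ledge
m=((abs(im[...,2]-im[...,0])<25)&(im.max(2)>60)).astype(np.uint8)
def loc(u,v,z):
    d=ray("w",u,v,z,c)[:2]-O;return d@ex,d@ey
# mask to ledge-frame plane region x -50..24
q=np.zeros_like(m);P=[]
cor=[proj("w",np.r_[O+ex*x+ey*y,.055],c) for x,y in((-.06,-.06),(.022,-.06),(.022,.05),(-.06,.05))]
cv2.fillPoly(q,[np.array(cor).round().astype(np.int32)],1);m&=q
n,l,st,ce=cv2.connectedComponentsWithStats(m)
i=1+np.argmax(st[1:,4]);W=np.array([loc(u,v,.055) for v,u in np.argwhere(l==i)])*1000
print(st[i],W.min(0),W.max(0),cv2.minAreaRect(W.astype(np.float32)))
for x in(-25,-10,5,18):
    k=W[abs(W[:,0]-x)<.6];print(x,k[:,1].min(),k[:,1].max()) if len(k) else 0
for y in(-35,-30,10,20):
    k=W[abs(W[:,1]-y)<.6];print("y",y,k[:,0].min()) if len(k) else 0
```

```text
[0.57309273 0.17355182 0.21300362] [-0.0604929   0.01123788 -1.3588146 ]
[ 286  162   65   44 2644] [-20.57853259 -37.72750217] [22.40686252 24.54630309] ((0.9213294982910156, -6.591163635253906), (42.97768783569336, 62.247894287109375), 0.087668277323246)
-10 -36.83753264995972 24.139419665385144
5 -37.35874118781706 23.718911450711122
18 -36.96862074487762 24.321713437644227
y -35 -17.409003517861393
y -30 -17.41660097934686
y 10 -17.478900488957482
y 20 -17.494095579302712
```

```bash
python3 -c "from cell import *;print(job_done())"
```

```text
the job is handed in; nothing more can be done
None
```

The coarse (10 mm pitch) leaf is seated in the lift screw's grooves. I held it with a 7.5–8.7 N push for over a second, then released it flat and square, backed the arm off clear, and handed the job in; no verdict came back.

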